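Set the next drill bush and hold the rail clamped in the dowelling jig

ROBOT

A 7-joint arm with a two-finger parallel gripper is mounted at the origin on the work surface. World frame = base frame: x ahead of the robot, y to its left, z up, the work surface at z = 0. Lengths are in m, angles in rad, forces in N, time in s.
With the tool pointing down it reaches from about 0.425 to 0.875 m from the base axis. Payload 4.7 kg.
Tool frame: the origin (TCP) lies midway between the tips of the shut fingers; the grasp point (between the pads) lies 19 mm behind it; z points along the fingers, y is the direction in which the jaws open and shut (so a half turn about z gives the same grasp; the last joint's range is limited). The gripper opens to 85 mm and grips with 20 to 120 N. Pads are 22 mm wide; open, the fingers measure 114 mm over their backs; the gripper's body (76 mm by 85 mm) begins 54 mm behind the grasp point. The pads swing forward as they close: fully open they stand 13 mm farther back than shut.
Start: joints at [-1.126, 0.321, -0.07, 1.45, 0.023, 1.371, -0.057], TCP at [0.271, 0.591, 0.231] pointing down, gripper open.
Joint ranges: [-2.86, 2.86], [-0.3, 2.09], [-1.38, 1.24], [0.06, 2.45], [-1.56, 4.7], [0.09, 2.05], [-2.69, 2.69]. Speed limits (rad/s): [2.57, 2.57, 3.14, 3.14, 3.14, 3.14, 3.14].

INTERFACE

Orientations are given as a rotation vector (axis times angle).
In Python, from cell import * gives the robot as it stands.
- The arm moves only by the tool apply_moves, never from a script. Its argument "motion" is a list of rows, each a list of 5 numbers: the finger opening in mm, from 0 to 85.4, then the shift along the world's x, y, z in units of 25 mm (1.0 is 25 mm), then the turn about the world's z in units of 6 degrees (1.0 is 6 degrees). In form: [[gripper, x, y, z, spin], ...]. A call has 1 to 20 rows; each row shifts and turns the commanded pose from where the row before left it; what a row does not reach is not made up. A row lasts 1/8 s, in which the tool goes at most 62.5 mm and 10.7 degrees, less where a joint would pass 70% of its speed; a pose out of reach is approached as far as the arm can. A call is refused whole if a number of a shift passes 1 or a number of a turn 1, either way. A call with a gripper value outside its range is refused whole. The fingers move at their own pace and stop on an object; "squeeze" is the grip in N (left out, the last holds). Time passes only in rows, so rows that do not move let the fingers close. It gives the time, the measured TCP pose, the force and the opening at its end, in the units of the state.
- read_state(): the state, without advancing time (a new reading comes with each control period).
- camera(name): name is "scene" or "top" or "wrist"; returns the picture (480x640x3 uint8, blue, green, red); there is no depth.
- get_calibration(name): a dict with "intrinsics" (3x3 intrinsics, pixels), "k1" (the pictures are not rectified: a ray, as slopes to the right and down, at radius r is drawn at 1 + k1 r^2 times it, then the intrinsics apply), "T" (4x4, takes a point from camera to world coordinates); the wrist camera has in their place "tool_from_camera" (4x4, takes a point from camera to tool coordinates, whose origin is the TCP and whose axes are the flange's). Camera axes: x right, y up, looking along -z (the intrinsics and any distortion apply to the point x, -y, -z); pixel columns grow to the right and rows downward; lengths in m; the calibration is good to about 2 mm. A picture is of the moment at which its call begins: read the wrist's pose just before it. get_calibration takes no time and is no camera call.
- close_job(): hands the job in, once; it reports no verdict.
Trained networks look in the newest picture that a camera, given by its name, has taken for a name from the list of things; names that differ only in an ending like _2 or _b are one class to them, and where a whole thing is asked for, a point or a joint stands for the part that bears it (a point fixed in the world has none). Each returns a list of dicts, best first, with "score" (0 to 1); they miss things now and then, are a little off and sometimes report something else, mostly with a low value. They report only what shows in the picture. A call takes as long as a camera call. They do not tell look-alikes from the thing itself.
- silhouettes(query, camera): "pixels" (480x640 bool, what is visible of it) and "location" ([column, row] in pixels, amid what is visible of it).
- pinpoint(query, camera): "location" ([column, row] in pixels: a listed point, or the origin of a listed thing).
The state is a dict: "time": time; "joint_positions": joint angles; "dq": joint speeds; "tau": joint torques, N m; "ee_pos": TCP position; "orientation": TCP orientation; "ft_force": force on the tool from outside, world axes, zero at the start; "torque": the same for the moment, N m; "opening": finger opening in m.
Only numpy, scipy, OpenCV 4.12 (cv2) and the standard library are available. Lean on these libraries where they do the work, as an engineer would, in place of code of your own. Each camera call takes 0.05 s, during which the arm holds its last target. There are 200 camera calls.

TASK

The rail in the dowelling jig is ready to be drilled through the next larger bush. Turn the bush turret one click clockwise (seen from above) so that it seats in its detent, then swing the cam lever round to the very top of its lift, where it stands square to the jaw and clamps the rail hardest, and not past it. Finish while holding the lever there by hand for the drilling (its spring opens it when let go), with the rail still lying in place in the jig and the other things on the bench left alone.

Things in the scene. Friction and masses are not known exactly. Their poses are not given: they have to be found in the camera images.
- jig: dowelling jig, fixed. Grey base 18 mm thick, x -130 to 130, y -130 to 100 mm; origin on the bench under the middle of the rail's place. x runs along the rail, y is the clamping direction (cam, jaw, rail, fence). Fence block at y 31 to 77 mm, top at 42 mm, carries the turret, with a rubber pad facing the rail at y 25 mm; detent housing on it beside the turret at x 60 to 90 mm, top at 64 mm.
- turret (a joint): turret angle about its vertical axis (rad), growing clockwise seen from above. Starts in a detent at about 0; detents (spring ball, about 0.15 N m to leave one) lie every 1.047 rad (60 degrees): the next one clockwise is at +1.047. Let go within about 0.3 rad of a detent it pulls itself in.
- turret_grip (a point): centre of the turret's grip bar, on the turret axis, 80 mm above the bench; turns with the turret. The bar is black plastic, 52 mm long (this frame's x), 15 mm thick (y), from 67 to 93 mm above the bench. Turret: six-lobed aluminium disc, 92 mm across, top at 62 mm, with six drill bushes of different bore around the bar.
- cam (a joint): cam lever angle (rad), growing counter-clockwise seen from above. Starts open at 0.05 to 0.45. Highest lift at 1.80: there the lever points straight away from the rail, square to the jaw (jig's -y). Past it the lift falls; end stop at 2.4. A return spring (about 0.3 N m at full lift, 2.5 N at the handle) turns it back; it does not lock: let go, it opens. The eccentric disc is 52 mm across.
- lever: cam lever: flat steel bar 22 mm wide, top 47 mm above the bench, turning level about the pivot, with an upright round black handle at its free end, 23 mm in diameter, 47 to 97 mm above the bench. Origin on the pivot axis 19.5 mm above the bench, x along the lever towards the handle.
- lever_handle (a point): centre of the upright handle, 120 mm from the pivot axis, 77 mm above the bench; x axis along the lever, away from the pivot.
- cam_pivot (a point): point on the vertical pivot axis of the cam lever, 44 mm above the bench (jig frame x 0, y -85 mm); fixed to the jig, axes as the jig
- jaw: aluminium sliding jaw between cam and rail, 120 mm wide, top 37 mm above the bench; the cam drives it along the jig's +y, up to 8.6 mm. Origin at the lower edge of its back face (the cam touches it); the front face, 30 mm further along +y, meets the rail. The last 3 mm of lift squeeze the rail into the fence's rubber pad.
- rail: beech rail lying on the jig's base between jaw and fence, 220 x 50 x 22 mm (x, y, z), top 40 mm above the bench; origin in the middle of its underside. One end is near a small end stop at the jig's +x.
- sander: yellow and black orbital sander standing on the bench, 125 mm across, 136 mm high; origin in the middle of its underside. Leave alone.
- glue_bottle: white glue bottle, 60 mm across, 170 mm high; origin in the middle of its underside. Leave alone.
- dowel_tray: open wooden tray of dowels, 90 x 130 x 35 mm; origin in the middle of its underside. Leave alone.
- rail_stack: three more rails in a stack on the bench, 220 x 50 x 66 mm; origin in the middle of its underside. Leave alone.
Not all that is in view belongs to the job. Leave any blue look-alike of the rail alone.

How it is judged:
On the way, in this order (a step that is already met when the one before it is completed fails the run):
1. the turret sits in the next detent clockwise (value of joint turret between 0.977 and 1.117 rad), for 0.3 s.
2. the cam lever is at the top of its lift and the rail is clamped (value of joint cam between 1.68 and 1.92 rad and contact force between rail and jaw above 5 N), for 0.3 s.
At the end, for the whole second after the job is handed in: turret in the next detent clockwise (1.047 +- 0.07 rad); cam lever within 0.12 rad of the top of its lift (1.80), held by the fingers (over 1 N); jaw presses the rail with over 5 N; rail flat in the jig within 20 mm of its place (all of step 1 and all of step 2 and contact force between the fingers and lever above 1 N and x of rail in the frame of jig between -0.02 and 0.02 m and z of rail in the frame of jig below 0.022 m); the arm keeps its last pose, push and grip.
It fails at once if another thing on the bench is pushed by more than 30 mm (distance of any of sander, glue_bottle, dowel_tray, rail_stack from where it was at the start of the episode above 0.03 m).
It also fails if it takes over 54 s, if anything falls off the work surface, if the arm or the gripper's body presses on something with over 40 N, if the wrist force passes 120 N, or if a joint passes its speed limit or range.

## Working session

There is one attempt and no reset: what is moved stays moved. The work goes in short steps, Python scripts to look and compute and a tool call to move; the robot and the scene stay as the last step left them, time stands still between calls to the robot, and variables do not carry over. Pictures are saved under pics/ and viewed, and the job is handed in when it is done.

Besides the shell and the picture viewer there is one more tool, called after "Call:" by a JSON object that holds its "method" and its "body". apply_moves: Moves the arm, as the interface text tells. Its arguments: {"type":"object","properties":{"motion":{"type":"array"},"squeeze":{"type":"number"}},"required":["motion"]}

```bash
mkdir -p pics; ls
cat > h.py <<'E'
from cell import *
import numpy as np, cv2
from scipy.spatial.transform import Rotation as R
def camT(n):
    c=get_calibration(n)
    if 'T' in c: return c,np.array(c['T'])
    s=read_state(); M=np.eye(4); M[:3,:3]=R.from_rotvec(s['orientation']).as_matrix(); M[:3,3]=s['ee_pos']
    return c,M@np.array(c['tool_from_camera'])
def at_z(n,px,z):
    c,T=camT(n); K=np.array(c['intrinsics']); k=c['k1']
    u=cv2.undistortPoints(np.array([[px]],float),K,np.array([k,0,0,0,0.]))[0,0]
    d=T[:3,:3]@np.array([u[0],-u[1],-1]); o=T[:3,3]
    return o+d*(z-o[2])/d[2]
def proj(n,P):
    c,T=camT(n); K=np.array(c['intrinsics']); p=np.linalg.inv(T)@np.append(P,1)
    x,y=p[0]/-p[2],-p[1]/-p[2]; r=x*x+y*y; f=1+c['k1']*r
    return K[0,0]*x*f+K[0,2],K[1,1]*y*f+K[1,2]
E
python3 - <<'E'
from h import *
s=read_state(); print(s)
for n in ('scene','top'):
    cv2.imwrite(f'pics/{n}0.png',camera(n))
    for q,z in (('turret_grip',.08),('lever_handle',.077),('cam_pivot',.044),('jig',0),('rail',.018),('sander',0),('glue_bottle',0),('dowel_tray',0),('rail_stack',0)):
        for d in pinpoint(q,n)[:3]: print(n,q,round(d['score'],2),np.round(d['location']),at_z(n,d['location'],z).round(4))
E
```

```text
pics
{'time': 0.0, 'joint_positions': array([-1.12587044,  0.32181684, -0.07006865,  1.45166845,  0.02256637,
        1.37077165, -0.05687918]), 'dq': array([-0.00015144,  0.00052752,  0.00095293, -0.0003863 ,  0.00018719,
       -0.00152096, -0.00087497]), 'tau': array([-4.54904466e-04, -4.93590724e+01, -3.82433776e-01, -3.14337373e+01,
        1.29833131e-02,  1.15885600e-02,  5.06157846e-06]), 'ee_pos': array([0.27127667, 0.59010599, 0.23023063]), 'orientation': array([-6.71401553e-01, -3.06866730e+00,  2.90270649e-03]), 'ft_force': array([0.42054301, 0.2318417 , 0.94289977]), 'torque': array([ 0.01348044, -0.0347844 , -0.00397023]), 'opening': 0.08535151086519097}
scene turret_grip 0.73 [345. 253.] [0.5853 0.2159 0.08  ]
scene turret_grip 0.41 [205. 357.] [ 0.5831 -0.1766  0.08  ]
scene lever_handle 0.88 [266. 252.] [0.4524 0.0845 0.077 ]
scene lever_handle 0.31 [306. 287.] [0.5932 0.0859 0.077 ]
scene cam_pivot 0.72 [308. 290.] [0.5827 0.098  0.044 ]
scene jig 0.91 [334. 284.] [0.5898 0.1756 0.    ]
scene rail 0.84 [332. 277.] [0.581  0.1781 0.018 ]
scene rail 0.84 [322. 182.] [
[... 343 characters left out ...]
1667  0.    ]
top turret_grip 0.74 [314. 220.] [0.5816 0.2026 0.08  ]
top lever_handle 0.93 [360. 272.] [0.4546 0.0843 0.077 ]
top cam_pivot 0.97 [357. 228.] [0.5685 0.0915 0.044 ]
top jig 0.97 [326. 227.] [0.5766 0.1699 0.    ]
top rail 0.9 [141. 259.] [0.4791 0.6483 0.018 ]
top rail 0.87 [323. 221.] [0.5898 0.1782 0.018 ]
top rail 0.87 [230. 331.] [0.2982 0.411  0.018 ]
top sander 0.79 [245. 192.] [0.6662 0.389  0.    ]
top sander 0.54 [345. 228.] [0.5743 0.1195 0.    ]
top glue_bottle 0.94 [368. 167.] [0.7426 0.0621 0.    ]
top dowel_tray 0.74 [242. 247.] [0.5184 0.3907 0.    ]
top rail_stack 0.79 [458. 249.] [ 0.5272 -0.1819  0.    ]
top rail_stack 0.51 [370. 168.] [0.7412 0.0556 0.    ]
```

Run:
```python
import cv2
a=cv2.imread('pics/top0.png')[130:330,200:480]; cv2.imwrite('pics/topc.png',cv2.resize(a,None,fx=2.8,fy=2.8,interpolation=cv2.INTER_CUBIC))
```

```text
(no output)
```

View pics/topc.png

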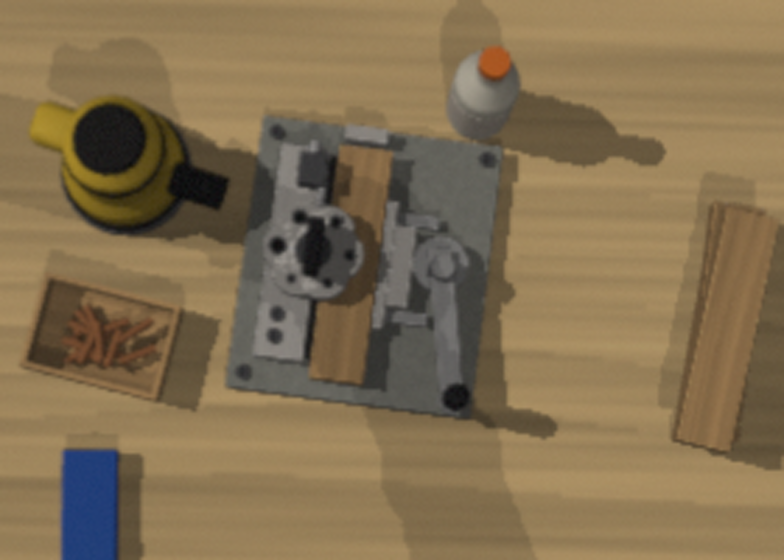

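View pics/scene0.png

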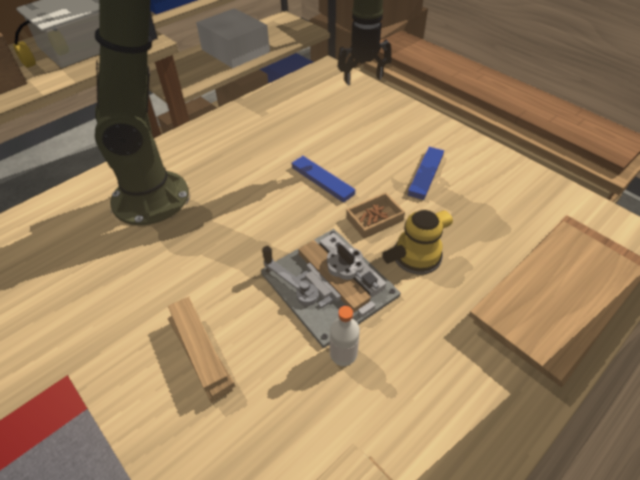

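Candidates: bar on the turret at top px (314,220) is the grip. The 0.41 hit at scene px (205,357) is the rail stack. The handle is the black knob at top px (360,272), and the crop shows it at the lever's end. The rail in the jig is at top px (323,221), and the blue bars at (141,259) and (230,331) are decoys. Next I move above the jig.

Call:
{"method": "apply_moves", "body": {"motion": [[85, 0.75, -1, 0, 0.2], [85, 0.75, -1, 0, 0.2], [85, 0.75, -1, 0, 0.2], [85, 0.75, -1, 0, 0.2], [85, 0.75, -1, 0, 0.2], [85, 0.75, -1, 0, 0.2], [85, 0.75, -1, 0, 0.2], [85, 0.75, -1, 0, 0.2], [85, 0.75, -1, 0, 0.2], [85, 0.75, -1, 0, 0.2], [85, 0.75, -1, 0, 0.2], [85, 0.75, -1, 0, 0.2], [85, 0.75, -1, 0, 0.2], [85, 0.75, -1, 0, 0.2], [85, 0.75, -1, 0, 0.2], [85, 0, 0, 0, 0], [85, 0, 0, 0, 0]]}}

```text
time: 3.12
ee_pos: [0.5522, 0.2165, 0.2313]
orientation: [-0.182, -3.136, -0.001]
ft_force: [0.0, 0.3, 0.1]
opening: 0.0845
```

Run:
```python
from h import *
n='wrist'; s=read_state(); print(s['time'],s['ee_pos'],s['ft_force'])
Y=R.from_rotvec(s['orientation']).as_matrix()[:,1]; print('open dir',np.degrees(np.arctan2(Y[1],Y[0])))
im=camera(n); cv2.imwrite('pics/w1.png',im)
for q,z in (('turret_grip',.08),('lever_handle',.077),('cam_pivot',.044),('rail',.018),('turret',.06)):
    for d in pinpoint(q,n)[:2]: print(q,round(d['score'],2),np.round(d['location']),at_z(n,d['location'],z).round(4))
```

```text
3.125 [0.55224365 0.21650006 0.23133129] [0.04856679 0.29841313 0.07756765]
open dir 83.34427050686973
turret_grip 0.88 [316. 267.] [0.5867 0.2134 0.08  ]
lever_handle 0.83 [105. 108.] [0.456  0.0829 0.077 ]
cam_pivot 0.94 [167. 255.] [0.5758 0.0898 0.044 ]
rail 0.74 [274. 241.] [0.5822 0.1763 0.018 ]
rail 0.55 [506. 296.] [0.6605 0.3821 0.018 ]Traceback (most recent call last):
  File "<stdin>", line 6, in <module>
ValueError: it knows: cam_pivot, dowel_tray, glue_bottle, jaw, jig, lever, lever_handle, rail, rail_stack, sander, turret_grip
```

View pics/w1.png

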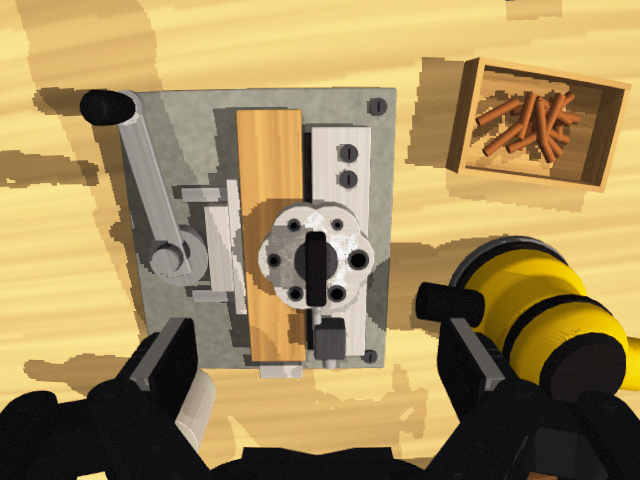

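Run:
```python
from h import *
n='wrist'
im=cv2.imread('pics/w1.png')
cv2.imwrite('pics/w1c.png',cv2.resize(im[190:370,230:400],None,fx=3.2,fy=3.2,interpolation=cv2.INTER_CUBIC))
def seg(a,b,z):
    A,B=at_z(n,a,z),at_z(n,b,z); d=B-A; return A[:2].round(4),B[:2].round(4),np.degrees(np.arctan2(d[1],d[0])).round(1),np.linalg.norm(d).round(4)
print('rail L',seg((237,110),(250,360),.04)); print('rail R',seg((302,110),(304,361),.04))
print('bar L',seg((306,233),(307,306),.093)); print('bar R',seg((325,233),(326,306),.093))
print('base bottom', seg((123,95),(149,367),.018), seg((397,88),(383,367),.018))
for n in('wrist',):
  for d in silhouettes('lever_handle',n)[:1]: print(d['location'],d['score'])
```

```text
rail L (array([0.4691, 0.1662]), array([0.6853, 0.1404]), np.float64(-6.8), np.float64(0.2177))
rail R (array([0.4752, 0.2151]), array([0.6918, 0.1892]), np.float64(-6.8), np.float64(0.2181))
bar L (array([0.5563, 0.2094]), array([0.6113, 0.2032]), np.float64(-6.4), np.float64(0.0554))
bar R (array([0.5578, 0.2223]), array([0.6129, 0.2169]), np.float64(-5.6), np.float64(0.0554))
base bottom (array([0.4442, 0.0712]), array([0.6971, 0.0326]), np.float64(-8.7), np.float64(0.2558)) (array([0.4667, 0.2918]), array([0.7222, 0.2626]), np.float64(-6.5), np.float64(0.2571))
[153.3, 192.5] 0.65
```

View pics/w1c.png

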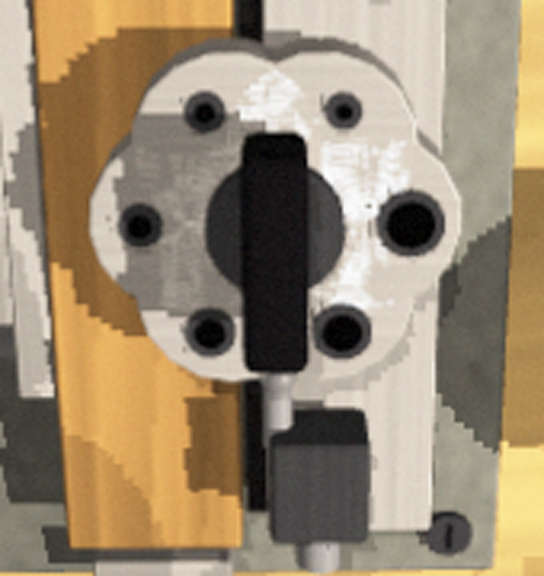

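Call:
{"method": "apply_moves", "body": {"motion": [[45, 0.65, -0.07, 0, 0], [45, 0.65, -0.07, 0, 0], [45, 0, 0, -0.9, 0], [45, 0, 0, -0.9, 0], [45, 0, 0, -0.9, 0], [45, 0, 0, -0.9, 0], [45, 0, 0, -0.9, 0], [45, 0, 0, -0.9, 0], [45, 0, 0, -0.9, 0], [45, 0, 0, 0, 0], [45, 0, 0, 0, 0]]}}

```text
time: 4.8
ee_pos: [0.5864, 0.212, 0.0745]
orientation: [0.184, 3.135, 0.0]
ft_force: [0.1, 0.8, 0.6]
opening: 0.045
```

Run:
```python
from h import *
s=read_state(); print(s['time'],s['ee_pos'],s['ft_force'])
cv2.imwrite('pics/w2.png',camera('wrist'))
```

```text
4.8 [0.58635825 0.21197604 0.07449464] [0.0678254  0.76361481 0.63383266]
```

View pics/w2.png

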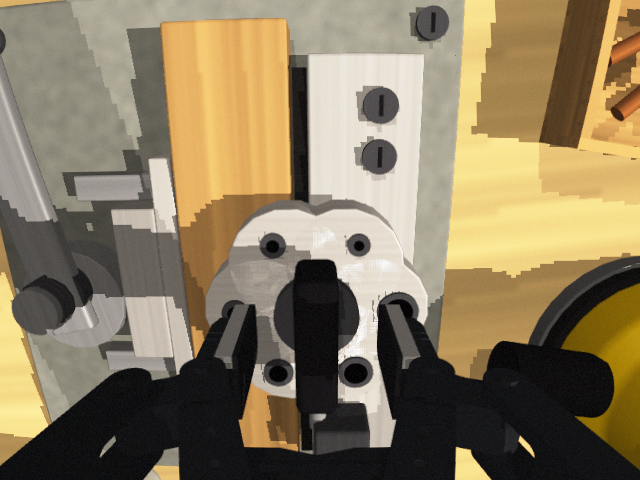

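Call:
{"method": "apply_moves", "body": {"motion": [[45, 0, 0, -0.2, 0], [10, 0, 0, 0, 0], [10, 0, 0, 0, 0], [10, 0, 0, 0, 0], [10, 0, 0, 0, 0], [10, 0, 0, 0, 0]], "squeeze": 50}}

```text
time: 5.6
ee_pos: [0.5852, 0.2119, 0.0692]
orientation: [-0.183, -3.136, 0.0]
ft_force: [-2.5, -2.0, 4.6]
opening: 0.0139
```

Gripped, with the opening near the 15 mm bar thickness. Turning clockwise 60°.

Call:
{"method": "apply_moves", "body": {"motion": [[10, 0, 0, 0, -0.8], [10, 0, 0, 0, -0.8], [10, 0, 0, 0, -0.8], [10, 0, 0, 0, -0.8], [10, 0, 0, 0, -0.8], [10, 0, 0, 0, -0.8], [10, 0, 0, 0, -0.8], [10, 0, 0, 0, -0.8], [10, 0, 0, 0, -0.8], [10, 0, 0, 0, -0.8], [10, 0, 0, 0, -0.8], [10, 0, 0, 0, -0.8], [10, 0, 0, 0, -0.4], [10, 0, 0, 0, 0], [10, 0, 0, 0, 0]]}}

```text
time: 7.48
ee_pos: [0.5868, 0.2141, 0.0692]
orientation: [1.723, 2.624, 0.007]
ft_force: [5.2, 2.8, -1.5]
opening: 0.0139
```

Run:
```python
from h import *
s=read_state(); print(s['time'],s['ee_pos'],s['ft_force'],s['torque'],s['joint_positions'],s['opening'])
Y=R.from_rotvec(s['orientation']).as_matrix()[:,1]; print('open dir',np.degrees(np.arctan2(Y[1],Y[0])))
cv2.imwrite('pics/w3.png',camera('wrist'))
```

```text
7.475 [0.58681489 0.21409758 0.0692262 ] [ 5.19251319  2.83686669 -1.51574542] [ 0.65524918 -0.86727579  0.0427521 ] [-0.69459592  0.40240414  0.37298571  1.71333659 -0.16624549  1.05200592
  0.1421672 ] 0.013866386045651616
open dir 23.42583814069893
```

View pics/w3.png

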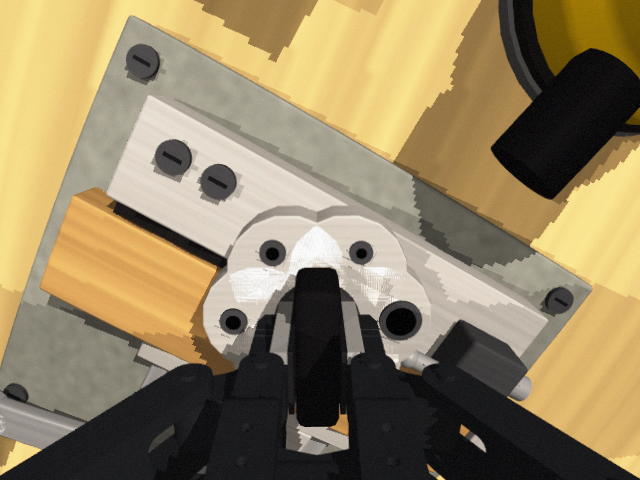

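Call:
{"method": "apply_moves", "body": {"motion": [[45, 0, 0, 0, 0], [45, 0, 0, 0, 0], [45, 0, 0, 0.9, 0], [45, 0, 0, 0.9, 0], [45, 0, 0, 0.9, 0], [45, 0, 0, 0.9, 0], [45, 0, 0, 0.9, 0], [45, -0.42, -0.4, 0, -1], [45, -0.42, -0.4, 0, -1], [45, -0.42, -0.4, 0, -1], [45, -0.42, -0.4, 0, -1], [45, -0.42, -0.4, 0, -1], [45, -0.42, -0.4, 0, -1], [45, -0.42, -0.4, 0, -1], [45, -0.42, -0.4, 0, -1], [45, -0.42, -0.4, 0, -1], [45, -0.42, -0.4, 0, -1], [45, -0.42, -0.4, 0, -1], [45, -0.42, -0.4, 0, -1], [45, -0.42, -0.4, 0, -1]]}}

```text
time: 10.02
ee_pos: [0.448, 0.0814, 0.1812]
orientation: [-2.995, -0.947, 0.001]
ft_force: [1.0, 0.1, 0.0]
opening: 0.045
```

Call:
{"method": "apply_moves", "body": {"motion": [[45, 0, 0, 0, -1], [45, 0, 0, 0, -1], [45, 0, 0, 0, -1], [45, 0, 0, 0, -1], [45, 0, 0, 0, -1], [45, 0, 0, 0, 0], [45, 0, 0, 0, 0]]}}

```text
time: 10.9
ee_pos: [0.4486, 0.0819, 0.1813]
orientation: [3.138, 0.148, -0.0]
ft_force: [0.5, 0.5, 0.7]
opening: 0.0449
```

Run:
```python
from h import *
n='wrist'; s=read_state(); print(s['time'],s['ee_pos'],s['ft_force'],s['joint_positions'])
Y=R.from_rotvec(s['orientation']).as_matrix()[:,1]; print('open dir',np.degrees(np.arctan2(Y[1],Y[0])))
cv2.imwrite('pics/w4.png',camera(n)); cv2.imwrite('pics/top4.png',camera('top'))
for n in ('wrist','top'):
  for q,z in (('turret_grip',.08),('lever_handle',.077),('cam_pivot',.044),('rail',.018)):
    for d in pinpoint(q,n)[:2]: print(n,q,round(d['score'],2),np.round(d['location']),at_z(n,d['location'],z).round(4))
```

```text
10.9 [0.44857001 0.0819102  0.18129362] [0.47031721 0.46049496 0.74220932] [-0.74627072 -0.08546963  0.48719164  1.99251844  0.04251453  1.2252239
 -1.75150767]
open dir -84.597025459487
wrist lever_handle 0.66 [318. 231.] [0.4549 0.0826 0.077 ]
wrist cam_pivot 0.64 [318.  27.] [0.5737 0.0936 0.044 ]
wrist rail 0.7 [317.  25.] [0.5793 0.095  0.018 ]
wrist rail 0.62 [195.  14.] [0.5801 0.1761 0.018 ]
top turret_grip 0.73 [312. 218.] [0.5856 0.2067 0.08  ]
top cam_pivot 0.61 [356. 230.] [0.5638 0.0928 0.044 ]
top rail 0.84 [143. 253.] [0.4936 0.6444 0.018 ]
top rail 0.78 [321. 224.] [0.5814 0.1835 0.018 ]
```

View pics/w4.png

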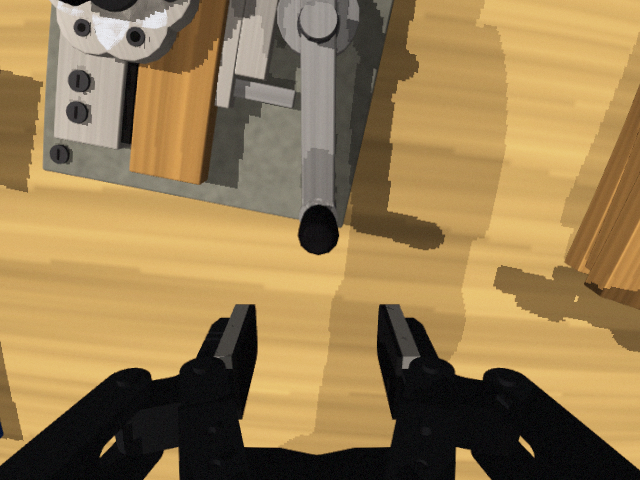

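Call:
{"method": "apply_moves", "body": {"motion": [[45, 0.15, 0.02, -0.82, 0], [45, 0.1, 0, -0.82, 0], [45, 0, 0, -0.82, 0], [45, 0, 0, -0.82, 0], [45, 0, 0, -0.82, 0], [45, 0, 0, -0.82, 0], [45, 0, 0, 0, 0], [45, 0, 0, 0, 0]]}}

```text
time: 12.4
ee_pos: [0.4555, 0.0827, 0.059]
orientation: [-3.138, -0.146, -0.001]
ft_force: [0.4, -0.5, 0.6]
opening: 0.0453
```

Run:
```python
from h import *
s=read_state(); print(s['time'],s['ee_pos'],s['ft_force'])
a=cv2.imread('pics/top4.png')[180:280,270:400]; a=cv2.resize(a,None,fx=4,fy=4,interpolation=cv2.INTER_CUBIC)
b=cv2.resize(camera('wrist'),(533,400)); 
cv2.imwrite('pics/c5.png',cv2.resize(np.hstack([a,b]),None,fx=.75,fy=.75))
```

```text
12.4 [0.4555061  0.08271774 0.05902729] [ 0.43306059 -0.48880353  0.61770876]
```

View pics/c5.png

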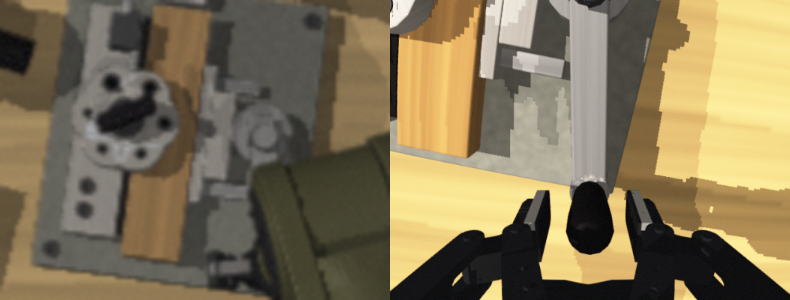

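The turret bar now stands about 60° round (left crop), and the handle is between the fingers (right crop). Closing.

Call:
{"method": "apply_moves", "body": {"motion": [[15, 0, 0, 0, 0], [15, 0, 0, 0, 0], [15, 0, 0, 0, 0], [15, 0, 0, 0, 0]], "squeeze": 60}}

```text
time: 12.95
ee_pos: [0.4556, 0.0829, 0.0592]
orientation: [-3.138, -0.146, -0.002]
ft_force: [-2.0, -0.5, 6.7]
opening: 0.0219
```

Run:
```python
from h import *
s=read_state(); print(s['time'],s['ee_pos'],s['ft_force'],s['opening'])
P=np.array([.5737,.0936]); a0=np.radians(185.3); n=20; d=np.radians(78/n); u=lambda a:np.array([np.cos(a),np.sin(a)])*.1195
for i in range(n): print(((u(a0+d*(i+1))-u(a0+d*i))/.025).round(3))
print('end',P+u(a0+d*n))
```

```text
12.95 [0.45555501 0.08288302 0.05924256] [-2.03060066 -0.54549158  6.65664102] 0.021924501649896365
[ 0.041 -0.323]
[ 0.063 -0.319]
[ 0.084 -0.314]
[ 0.106 -0.308]
[ 0.126 -0.3  ]
[ 0.146 -0.29 ]
[ 0.166 -0.28 ]
[ 0.184 -0.268]
[ 0.202 -0.255]
[ 0.219 -0.24 ]
[ 0.235 -0.225]
[ 0.25  -0.208]
[ 0.263 -0.191]
[ 0.276 -0.173]
[ 0.287 -0.153]
[ 0.297 -0.134]
[ 0.305 -0.113]
[ 0.312 -0.092]
[ 0.318 -0.071]
[ 0.322 -0.049]
end [ 0.55975785 -0.02508389]
```

Call:
{"method": "apply_moves", "body": {"motion": [[15, 0.04, -0.32, 0, 0.65], [15, 0.06, -0.32, 0, 0.65], [15, 0.08, -0.31, 0, 0.65], [15, 0.11, -0.31, 0, 0.65], [15, 0.13, -0.3, 0, 0.65], [15, 0.15, -0.29, 0, 0.65], [15, 0.17, -0.28, 0, 0.65], [15, 0.18, -0.27, 0, 0.65], [15, 0.2, -0.26, 0, 0.65], [15, 0.22, -0.24, 0, 0.65], [15, 0, 0, 0, 0]]}}

```text
time: 14.32
ee_pos: [0.4888, 0.0096, 0.0592]
orientation: [-2.91, -1.185, -0.0]
ft_force: [-3.2, -0.9, 8.0]
opening: 0.0218
```

Run:
```python
from h import *
s=read_state(); p=s['ee_pos'][:2]-[.5737,.0936]
print(s['time'],s['ee_pos'],s['ft_force'],s['torque'],s['opening'],np.hypot(*p),np.degrees(np.arctan2(p[1],p[0]))%360)
```

```text
14.325 [0.48882723 0.00964824 0.05923885] [-3.16443923 -0.88688148  8.03822961] [-0.10390525  0.5804947   0.00254232] 0.02176698463147834 0.11937875073110764 224.68743065512282
```

Call:
{"method": "apply_moves", "body": {"motion": [[15, 0.24, -0.22, 0, 0.65], [15, 0.25, -0.21, 0, 0.65], [15, 0.26, -0.19, 0, 0.65], [15, 0.28, -0.17, 0, 0.65], [15, 0.29, -0.15, 0, 0.65], [15, 0.3, -0.13, 0, 0.65], [15, 0.3, -0.11, 0, 0.65], [15, 0.31, -0.09, 0, 0.65], [15, 0.32, -0.07, 0, 0.65], [15, 0.32, -0.05, 0, 0.65], [15, 0, 0, 0, 0], [15, 0, 0, 0, 0], [15, 0, 0, 0, 0]]}}

```text
time: 15.95
ee_pos: [0.5604, -0.0262, 0.0593]
orientation: [2.347, 2.086, -0.001]
ft_force: [-1.6, -3.0, 6.0]
opening: 0.0212
```

Run:
```python
from h import *
s=read_state(); p=s['ee_pos'][:2]-[.5737,.0936]
print(s['time'],s['ee_pos'],s['ft_force'],s['torque'],s['opening'],np.hypot(*p),np.degrees(np.arctan2(p[1],p[0]))%360)
Y=R.from_rotvec(s['orientation']).as_matrix()[:,1]; print('open dir',np.degrees(np.arctan2(Y[1],Y[0])))
cv2.imwrite('pics/w6.png',camera('wrist')); t=camera('top'); cv2.imwrite('pics/top6.png',cv2.resize(t[130:330,230:480],None,fx=3,fy=3,interpolation=cv2.INTER_CUBIC))
for n in ('wrist','top'):
  for q,z in (('turret_grip',.08),('lever_handle',.077),('cam_pivot',.044),('rail',.018)):
    for d in pinpoint(q,n)[:2]: print(n,q,round(d['score'],2),np.round(d['location']),at_z(n,d['location'],z).round(4))
```

```text
15.95 [ 0.56044749 -0.02616293  0.05928633] [-1.61839984 -2.9524545   5.99770465] [-0.44903652  0.51202161 -0.00929092] 0.021246468318757646 0.12049393935123259 263.68555491827783
open dir -6.742064337302755
wrist lever_handle 0.93 [318. 351.] [ 0.5605 -0.0258  0.077 ]
top turret_grip 0.76 [314. 219.] [0.5849 0.2029 0.08  ]
top turret_grip 0.43 [370. 167.] [0.7221 0.063  0.08  ]
top lever_handle 0.97 [404. 232.] [ 0.5562 -0.0266  0.077 ]
top cam_pivot 0.8 [357. 228.] [0.5683 0.0902 0.044 ]
top cam_pivot 0.41 [343. 228.] [0.5682 0.1263 0.044 ]
top rail 0.86 [321. 224.] [0.5806 0.1835 0.018 ]
top rail 0.86 [230. 335.] [0.2881 0.4091 0.018 ]
```

View pics/w6.png

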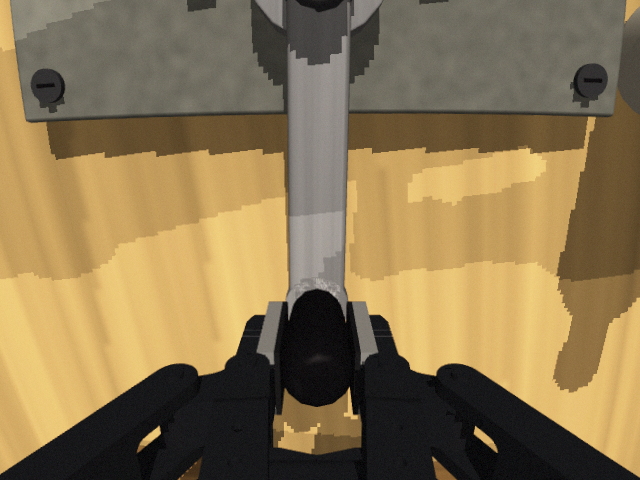

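View pics/top6.png

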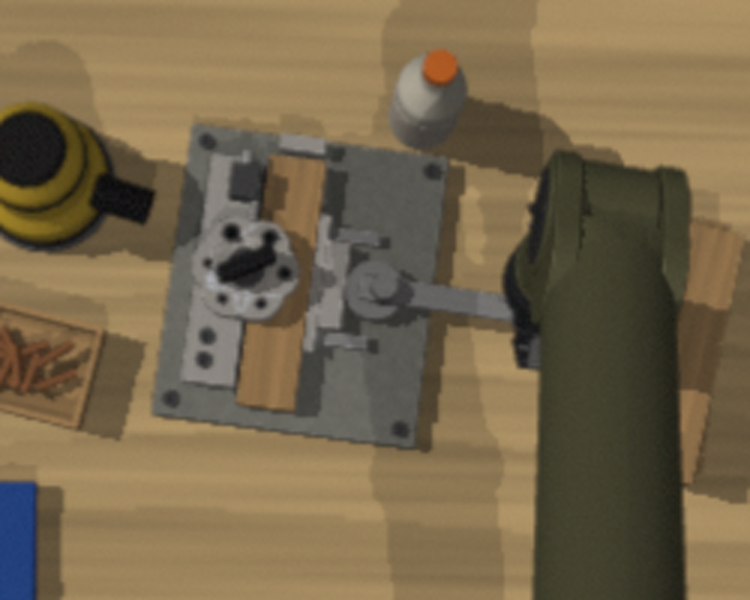

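Run:
```python
from h import *
n='wrist'
def ang(a,b,z):
    d=at_z(n,b,z)-at_z(n,a,z); return np.degrees(np.arctan2(d[1],d[0])).round(2)
print('edge',ang((28,121),(612,115),.018),'screws',ang((47,87),(591,81),.018))
print('lever L',ang((289,30),(288,270),.047),'R',ang((352,40),(347,280),.047))
def seg(a,b): 
    A,B=[at_z('top',(230+p[0]/3,130+p[1]/3),.093) for p in (a,b)]; d=B-A; return np.degrees(np.arctan2(d[1],d[0])).round(1)
print('bar top',seg((220,275),(275,252)), 'rail',[seg((238,400),(272,155)),seg((295,410),(325,160))])
```

```text
edge -6.24 screws -6.21
lever L -98.1 R -96.86
bar top -65.6 rail [np.float64(-6.4), np.float64(-5.6)]
```

Lever is within about 1.5° of square (tolerance 7°), the turret has turned about 59–60°, and the rail is in place. Handing in.

Run:
```python
from h import *
s=read_state(); print(s['time'],s['ee_pos'],s['ft_force'],s['opening']); print(close_job())
```

```text
16.45 [ 0.56047197 -0.02616286  0.05930585] [-1.52721331 -2.62599407  6.44981651] 0.02193034360897526
the job is handed in; nothing more can be done
None
```

I turned the turret one click clockwise by its grip bar and let it seat in the detent. I then gripped the lever handle, swung it about 78° round to the top of its lift, and handed the job in at 16.45 s still holding it there.

Last checks:
- **Turret:** the top view shows the bar turned about 59–60° (needed: 60° ± 4°).
- **Cam lever:** it points to −97.5° against about −96.5° for exactly square, so it is within about 1.5° (7° allowed).
- **Grip:** the fingers were still closed on the handle at 22 mm opening, with 60 N set.
- **Rail and bench:** the rail lies in place in the jig, and the sander, glue bottle and dowel tray look undisturbed. The arm partly hides the rail stack in that view; nothing came near it.

I had no direct reading of the jaw-to-rail force; I am relying on the lever angle for the clamping. The camera estimates of the pivot position differ by 5–8 mm between views; I used the wrist camera's, and the lever followed its arc with no build-up of side force.

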